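Reassemble a handheld terminal on the repair bench

ROBOT

A 7-joint arm with a two-finger parallel gripper is mounted at the origin on the work surface. World frame = base frame: x ahead of the robot, y to its left, z up, the work surface at z = 0. Lengths are in m, angles in rad, forces in N, time in s.
With the tool pointing down it reaches from about 0.425 to 1.025 m from the base axis. Payload 9.4 kg.
Tool frame: the origin (TCP) lies midway between the tips of the shut fingers; the grasp point (between the pads) lies 19 mm behind it (manip.tcp_to_grasp is the distance from the TCP to the grasp point, in m); z points along the fingers, y is the line along which they close (so a half turn about z gives the same grasp; the last joint's range is limited). The gripper opens to 93 mm and grips with 3 to 60 N. Pads are 15 mm wide; open, the fingers measure 128 mm over their backs; the gripper's body (75 mm by 188 mm) begins 65 mm behind the grasp point.
Start: joints at [1.214, 0.599, -0.003, 1.599, 0.002, 0.943, -0.08], TCP at [0.2, -0.697, 0.219] pointing down, gripper open.
Joint ranges: [-2.57, 2.57], [-0.35, 1.97], [-1.29, 1.29], [0.11, 2.56], [-1.05, 4.19], [0.11, 1.86], [-2.63, 2.63]. Speed limits (rad/s): [2.22, 2.22, 3.01, 3.01, 3.14, 3.14, 3.14].

INTERFACE

Orientations are given as a unit quaternion [w, x, y, z].
In Python, from rig import manip, camera, workorder gives the robot as it stands. The module is installed in compiled form; this text tells all that it offers.
- The arm moves only by the tool play_rows, never from a script. Its argument "series" is a list that holds one entry, the list of rows, each a list of 7 numbers: the shift along the world's x, y, z in m, then the turn, a rotation vector about the world's x, y, z in rad, then the finger opening in m, from 0 to 0.093. A call has 1 to 10 rows; each row is the pose to reach, as a shift and turn from the pose commanded when the call began; what a row does not reach only later rows make up. A row lasts 1/8 s, in which the tool goes at most 62.5 mm and 10.7 degrees, less where a joint would pass 70% of its speed; a pose out of reach is approached as far as the arm can. A call with a gripper value outside its range is refused whole. The fingers move at their own pace and stop on an object; "newtons" is the grip in N (left out, the last holds). Time passes only in rows, so rows that repeat a pose let the fingers close. It gives the time, the measured TCP pose, the force, the opening and the grip force at its end, in the units of the state.
- manip.get_state(): the state, without advancing time (a new reading comes with each control period).
- camera(name): name is "scene" or "top" or "wrist"; returns a dict with "image" (480x640x3 uint8, red, green, blue), "z_map" (480x640 float32, m along the optical axis (not along the pixel's ray), 0 where there is no reading), "fx", "fy", "cx", "cy" (pixels), "position" and "rotation" of the camera in the world; the wrist camera has in their place "mount" (4x4, takes a point from camera to tool coordinates, whose origin is the TCP and whose axes are the flange's). Camera axes: x right, y down, z forward; pixel columns grow to the right and rows downward; lengths in m; the calibration is good to about 2 mm. A picture is of the moment at which its call begins: read the wrist's pose just before it.
- workorder.sign_off(): hands the job in; it is judged then, once.
The state is a dict: "time": time; "joints": joint angles; "joint_velocities": joint speeds; "joint_torque": joint torques, N m; "tcp_pos": TCP position; "tcp_rot": TCP orientation; "wrist_force": force on the tool from outside, world axes, zero at the start; "torque": the same for the moment, N m; "gripper_width": opening from 0.0 (shut) to 1.0 (fully open); "finger_force": force on a finger pad.
Only numpy, scipy, OpenCV 4.12 (cv2) and the standard library are available. Lean on these libraries where they do the work, as an engineer would, in place of code of your own. Each camera call takes 0.05 s, during which the arm holds its last target. There are 200 camera calls.

TASK

Put the dismantled handheld terminal back together on the aluminium holder: lay the open black shell squarely in the middle of the holder between its two end bars, then put the battery flat in the shell's long pocket, then the camera module flat in its short pocket, and last close it with the cover, in line with the shell and with its window over the camera module. Leave the screwdriver, the bottle and the solder reel where they are.

Things in the scene. Friction and masses are not known exactly. Their poses are not given: they have to be found in the camera images.
- holder: Fixed aluminium plate 170 (x) x 80 (y) x 10 mm with a steel bar across each end (rising 6 mm above it, inner faces at x = -75 and +75 mm); long sides open. Origin: centre of its underside, on the bench; the shell lies on it at z = 10 mm, either way round. x along its length, z up. Starts with x within 0.35 rad of world x.
- shell: Loose black open half, 134 (x) x 60 (y) x 14 mm, 120 g. Floor 8 mm thick; rim and dividing wall 4 mm thick, up to z = 14. Long pocket 80 x 52 mm centred at x = -23 mm; short pocket 42 x 52 mm centred at x = +42 mm, green patch on its floor. Origin: centre of underside; x lengthwise to the short pocket, z up. Starts flat on the bench, open side up, x within 0.35 rad of world x.
- battery: Loose grey block with blank white paper on top, 66 (x) x 38 (y) x 18 mm, 100 g. Origin: centre of underside; x lengthwise, z up. In the long pocket it has 7 mm to spare each side, may lie either way round and stands 12 mm above the rim: hold it by its upper part, fingertips above the rim. Starts flat on the bench, x within 0.35 rad of world x.
- module: Loose camera module: steel block, round black lens on top, 30 (x) x 38 (y) x 18 mm, 60 g. Origin: centre of underside; x along the 30 mm side, z up. In the short pocket (38 mm side along shell y, either way round) it has 6 mm to spare each side in x, 7 in y, and stands 12 mm above the rim. Starts flat on the bench, lens up, x within 0.35 rad of world x.
- cover: Loose grey cover 134 (x) x 60 (y) x 14 mm, 70 g, hollow below: walls 3 mm, ceiling 10 mm above their lower edge. Window 26 x 26 mm at x = +42 mm, ribs on the other half. Origin: centre, at the lower edge; x lengthwise to the window, z up. Closed it rests on battery and module, lower edge 16 mm above the shell's underside. Starts flat on the bench, hollow down, x within 0.35 rad of world x.
- screwdriver: Bystander: screwdriver 160 mm long lying on the bench beyond the work. Leave it alone.
- flux: Bystander: small closed bottle, 32 mm wide, 65 mm high, standing beyond the work; origin under its centre. Leave it alone.
- reel: Bystander: solder reel with red rims, 55 mm wide, 28 mm high, lying flat beyond the work; origin under its centre. Leave it alone.
Things that resemble listed ones, but are neither listed nor needed, are in the scene too. Leave any pink or turquoise look-alike of the shell alone.

How it is judged:
On the way, in this order (a step that is already met when the one before it is completed fails the run):
1. the shell lies in the holder, let go (x of shell in the frame of holder between -0.01 and 0.01 m and y of shell in the frame of holder between -0.012 and 0.012 m and z of shell in the frame of holder between 0.008 and 0.0125 m and angle between the x axis of shell and the x axis of holder, either way round below 0.16 rad and angle between shell's own z axis and vertical below 0.06 rad and contact force between the fingers and shell below 0.2 N), for 0.2 s.
2. then the battery lies in the long pocket, let go, the shell still in the holder (x of shell in the frame of holder between -0.01 and 0.01 m and y of shell in the frame of holder between -0.012 and 0.012 m and z of shell in the frame of holder between 0.008 and 0.0125 m and angle between the x axis of shell and the x axis of holder, either way round below 0.16 rad and angle between each of shell, battery's own z axis and vertical below 0.06 rad and x of battery in the frame of shell between -0.032 and -0.014 m and y of battery in the frame of shell between -0.009 and 0.009 m and z of battery in the frame of shell between 0.006 and 0.0105 m and contact force between the fingers and battery below 0.2 N), for 0.2 s.
3. then the camera module lies in the short pocket, let go, battery and shell still in place (x of shell in the frame of holder between -0.01 and 0.01 m and y of shell in the frame of holder between -0.012 and 0.012 m and z of shell in the frame of holder between 0.008 and 0.0125 m and angle between the x axis of shell and the x axis of holder, either way round below 0.16 rad and angle between each of shell, battery, module's own z axis and vertical below 0.06 rad and x of battery in the frame of shell between -0.032 and -0.014 m and y of battery in the frame of shell between -0.009 and 0.009 m and z of battery in the frame of shell between 0.006 and 0.0105 m and x of module in the frame of shell between 0.033 and 0.051 m and y of module in the frame of shell between -0.009 and 0.009 m and z of module in the frame of shell between 0.006 and 0.0105 m and contact force between the fingers and module below 0.2 N), for 0.2 s.
At the end, for the whole second after the job is handed in: At rest: shell flat between the bars (within 10 mm along, 12 mm across the holder, 0.16 rad); battery and module flat on the floors of their pockets (within 9 mm of the centres in x and y); cover level on both, in line with the shell (10 mm, 0.16 rad), window end over the module (x of shell in the frame of holder between -0.01 and 0.01 m and y of shell in the frame of holder between -0.012 and 0.012 m and z of shell in the frame of holder between 0.008 and 0.0125 m and angle between the x axis of shell and the x axis of holder, either way round below 0.16 rad and angle between each of shell, battery, module, cover's own z axis and vertical below 0.06 rad and x of battery in the frame of shell between -0.032 and -0.014 m and y of battery in the frame of shell between -0.009 and 0.009 m and z of battery in the frame of shell between 0.006 and 0.0105 m and x of module in the frame of shell between 0.033 and 0.051 m and y of module in the frame of shell between -0.009 and 0.009 m and z of module in the frame of shell between 0.006 and 0.0105 m and x of cover in the frame of shell between -0.01 and 0.01 m and y of cover in the frame of shell between -0.01 and 0.01 m and z of cover in the frame of shell between 0.0135 and 0.0185 m and angle between the x axis of cover and the x axis of shell, either way round below 0.16 rad and x of module in the frame of cover above 0.02 m and linear speed of each of shell, battery, module, cover below 0.02 m/s); the robot touches nothing.
It fails at once if the screwdriver is moved by more than 25 mm (distance of screwdriver from where it was at the start of the episode above 0.025 m).
It fails at once if the bottle is moved by more than 25 mm (distance of flux from where it was at the start of the episode above 0.025 m).
It fails at once if the solder reel is moved by more than 25 mm (distance of reel from where it was at the start of the episode above 0.025 m).
It also fails if it takes over 115 s, if anything falls off the work surface, if the arm or the gripper's body presses on something with over 40 N, if the wrist force passes 120 N, or if a joint passes its speed limit or range.

## Working session

There is one attempt and no reset: what is moved stays moved. The work goes in short steps, Python scripts to look and compute and a tool call to move; the robot and the scene stay as the last step left them, time stands still between calls to the robot, and variables do not carry over. Pictures are saved under pics/ and viewed, at most 14 in all, crops included, and the job is handed in when it is done.

Besides the shell and the picture viewer there is one more tool, called after ">>>" as name([rows], argument=value, ...), one row to a line, values as JSON. play_rows: Moves the arm, as the interface text tells. Its arguments: {"type":"object","properties":{"series":{"type":"array"},"newtons":{"type":"number"}},"required":["series"]}

```bash
mkdir -p pics; cat > h.py <<'E'
import numpy as np, cv2
from rig import manip, camera, workorder
def shot(n,f):
    c=camera(n); cv2.imwrite(f'pics/{f}.png',c['image'][:,:,::-1]); np.savez(f'pics/{f}.npz',**{k:np.array(v) for k,v in c.items()}); return c
def pts(c):
    v,u=np.mgrid[:480,:640]; z=c['z_map']
    P=np.stack([(u-c['cx'])/c['fx']*z,(v-c['cy'])/c['fy']*z,z],-1)
    R=np.array(c['rotation']); 
    if R.size==4: 
        from scipy.spatial.transform import Rotation as Ro
        R=Ro.from_quat(R[[1,2,3,0]]).as_matrix()
    return P@R.T+np.array(c['position'])
E
python3 - <<'E'
from h import *
c=shot('top','top1'); print({k:(v if np.size(v)<20 else np.shape(v)) for k,v in c.items()})
s=shot('scene','sc1'); print(s['position'])
P=pts(c); print(P[240,320],P[::120,::160]); print(manip.get_state())
E
```

```text
{'image': (480, 640, 3), 'z_map': (480, 640), 'fx': 529.2196221578032, 'fy': 529.2196221578032, 'cx': 311.7043708391888, 'cy': 246.56888628024677, 'position': array([ 0.39667723, -0.00713643,  1.16930237]), 'rotation': array([-0.05234396,  0.71374918, -0.6962135 ,  0.05575833])}
[ 1.23370997 -0.23724209  0.46294088]
[ 0.59265584 -0.0288287  -0.00129215] [[[ 1.64721679e+00  1.24155668e+00 -7.55784107e-01]
  [ 1.66077940e+00  6.09114596e-01 -7.48777354e-01]
  [ 1.67957558e+00 -2.15668005e-02 -7.49677606e-01]
  [ 1.70041703e+00 -6.56608875e-01 -7.53449965e-01]]

 [[ 8.55615398e-01  7.18338441e-01 -2.24563200e-03]
  [ 8.66901557e-01  3.49601997e-01 -5.40690912e-03]
  [ 8.76449300e-01 -2.26546888e-02 -4.07923240e-03]
  [ 8.86028914e-01 -3.95665868e-01 -2.77951091e-03]]

 [[ 5.74430593e-01  6.85675919e-01 -1.19087589e-03]
  [ 5.82332028e-01  3.27026676e-01  6.22668677e-03]
  [ 5.92655835e-01 -2.88287005e-02 -1.29215414e-03]
  [ 6.01409020e-01 -3.87561837e-01  1.03626088e-03]]

 [[ 3.12623290e-01  6.55541494e-01 -6.91240596e-04]
  [ 3.21036778e-01  3.10490327e-01  1.74302271e-03]
  [ 3.29159026e-01 -3.46086064e-02 -8.41042858e-04]
  [ 3.37391290e-01 -3.82359739e-01 -2.62809154e-03]]]
{'time': 0.1, 'joints': array([ 1.21426062,  0.60007509, -0.00252504,  1.60007116,  0.00179658,
        0.942898  , -0.07982564]), 'joint_velocities': array([-0.00225314, -0.00149703,  0.00092177, -0.00202692, -0.00130166,
        0.00173147, -0.00125066]), 'joint_torque': array([ 6.69254237e-03, -7.66554666e+01,  1.50251325e+00, -2.52933222e+01,
       -5.22960175e-02,  1.37381454e-02,  6.81048255e-05]), 'tcp_pos': array([ 0.2000934 , -0.6963706 ,  0.21781734]), 'tcp_rot': array([-7.04373243e-04,  9.90226098e-01,  1.39469528e-01, -1.70891609e-04]), 'wrist_force': array([-0.25650904,  0.64302171,  0.54027293]), 'torque': array([ 0.00481704,  0.034372  , -0.02292757]), 'finger_force': 0.0, 'gripper_width': 0.9997540476267675}
```

```bash
ls .
```

```text
h.py
pics
```

View pics/top1.png

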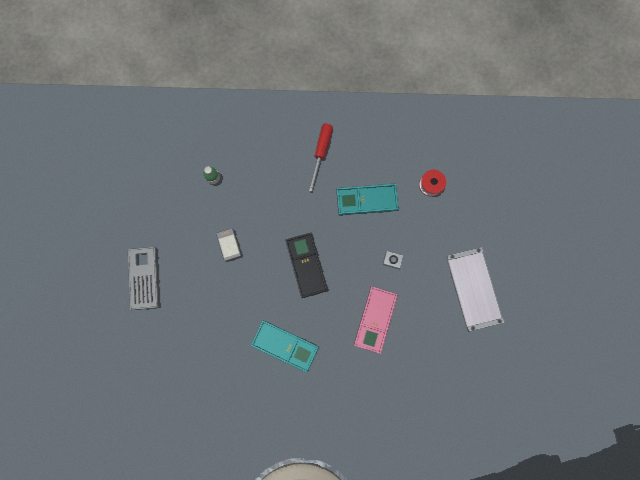

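View pics/sc1.png

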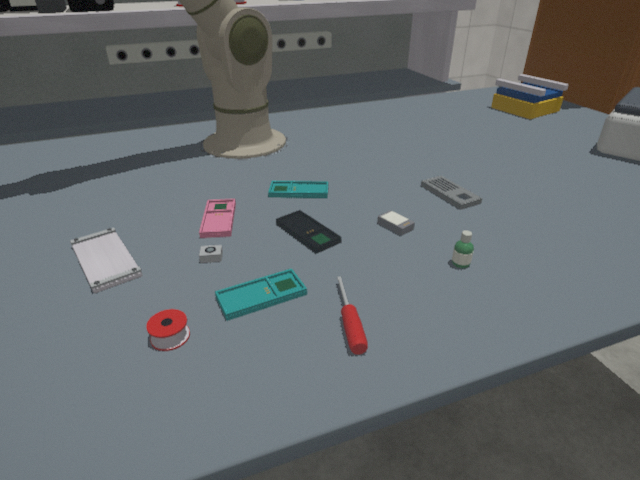

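The top view shows the holder at (475,289), the shell at (307,265) with its green patch up (+x), the battery at (229,245), the module at (394,260), and the cover at (143,278) with its window up. The pink and turquoise look-alikes are nearby, at (376,320), (367,199) and (285,346). In the scene view the parts all lie flat, with the bystanders beyond them.

```bash
cat >> h.py <<'E'
from scipy.spatial.transform import Rotation as Ro
def ray(c,u,v,h):
    q=np.array(c['rotation']); R=Ro.from_quat(q[[1,2,3,0]]).as_matrix(); o=np.array(c['position'])
    d=R@np.array([(u-c['cx'])/c['fx'],(v-c['cy'])/c['fy'],1]); return o+d*(h-o[2])/d[2]
def crop(img,u,v,r,s): return cv2.resize(img[v-r:v+r,u-r:u+r],None,fx=s,fy=s,interpolation=cv2.INTER_CUBIC)
def find(c,u,v,r,thr=22,k=3):
    a=cv2.cvtColor(c['image'],cv2.COLOR_RGB2LAB).astype(float)[v-r:v+r,u-r:u+r]
    bg=np.median(np.concatenate([a[0],a[-1],a[:,0],a[:,-1]]),0)
    m=(np.linalg.norm(a-bg,axis=-1)>thr).astype(np.uint8)
    m=cv2.morphologyEx(m,cv2.MORPH_CLOSE,np.ones((k,k)))
    cs,_=cv2.findContours(m,cv2.RETR_EXTERNAL,cv2.CHAIN_APPROX_NONE)
    g=max(cs,key=cv2.contourArea); return cv2.boxPoints(cv2.minAreaRect(g))+[u-r,v-r]
E
cat > m.py <<'E'
from h import *
c=dict(np.load('pics/top1.npz'))
S={'holder':(475,289,48,.013,15),'shell':(307,265,40,.014,15),'battery':(229,245,24,.018,15),'module':(394,260,20,.018,15),'cover':(143,278,40,.014,15)}
rows=[]
for n,(u,v,r,h,t) in S.items():
    b=find(c,u,v,r,t); s=260/(2*r); im=crop(c['image'][:,:,::-1],u,v,r,s)
    q=((b-[u-r,v-r]+.5)*s).astype(np.int32); cv2.polylines(im,[q],True,(0,0,255),1); rows.append(cv2.resize(im,(260,260)))
    w=np.array([ray(c,*p,h)[:2] for p in b]); e=w-np.roll(w,1,0); L=np.linalg.norm(e,axis=1)
    e0=e[0] if (L[0]>L[1])!=(n=='module') else e[1]; a=np.arctan2(e0[1],e0[0]); a=(a+np.pi/2)%np.pi-np.pi/2
    print(n,w.mean(0).round(4),'ang',a.round(3),L[:2].round(4),'px',b.mean(0).round(1))
rows.append(np.zeros_like(rows[0]))
cv2.imwrite('pics/m1.png',np.vstack([np.hstack(rows[:3]),np.hstack(rows[3:])]))
E
python3 m.py
```

```text
holder [ 0.4911 -0.3684] ang 0.278 [0.1719 0.0847] px [474.3 289. ]
shell [5.348e-01 4.000e-04] ang 0.299 [0.1365 0.0637] px [306.4 264.8]
battery [0.574  0.1715] ang 0.337 [0.0707 0.0429] px [229.  244.7]
module [ 0.5495 -0.189 ] ang -0.271 [0.0398 0.0318] px [392.7 259.8]
cover [0.4962 0.355 ] ang 0.121 [0.1359 0.0677] px [143.5 278.2]
```

View pics/m1.png

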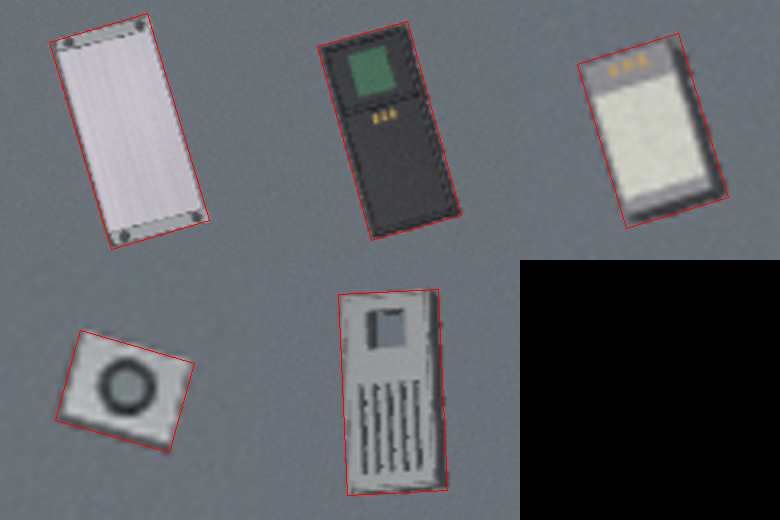

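Boxes fit, with some near-side wall included. I corrected for that: holder (0.4916,-0.3704) yaw 0.28, shell (0.5357,0.0005) yaw 0.29, battery (0.5754,0.173) yaw 0.33, module (0.5507,-0.1904) yaw -0.26, cover (0.497,0.357) yaw 0.12. The window and the green patch both face +x.

>>> play_rows([
  [[0.3, 0.623, -0.05, 0, 0, 0, 0.093], [0.3, 0.623, -0.05, 0, 0, 0, 0.093], [0.3, 0.623, -0.05, 0, 0, 0, 0.093], [0.3, 0.623, -0.05, 0, 0, 0, 0.093], [0.3, 0.623, -0.05, 0, 0, 0, 0.093], [0.3, 0.623, -0.05, 0, 0, 0, 0.093], [0.3, 0.623, -0.05, 0, 0, 0, 0.093], [0.3, 0.623, -0.05, 0, 0, 0, 0.093], [0.3, 0.623, -0.05, 0, 0, 0, 0.093], [0.3, 0.623, -0.05, 0, 0, 0, 0.093]],
], newtons=20)

```text
time: 1.35
tcp_pos: [0.4713, -0.1333, 0.1734]
tcp_rot: [0.0, 0.99, 0.139, 0.0]
wrist_force: [1.8, 0.1, -0.3]
gripper_width: 0.996
finger_force: 0.0
```

>>> play_rows([
  [[0, 0, 0, 0, 0, 0, 0.093], [0, 0, 0, 0, 0, 0, 0.093]],
])

```text
time: 1.6
tcp_pos: [0.4703, -0.1353, 0.1734]
tcp_rot: [0.0, 0.99, 0.14, -0.0]
wrist_force: [0.3, -0.9, -0.7]
gripper_width: 1.002
finger_force: 0.0
```

>>> play_rows([
  [[0.066, 0.136, -0.05, 0, 0, 0.01, 0.093], [0.066, 0.136, -0.05, 0, 0, 0.01, 0.093], [0.066, 0.136, -0.05, 0, 0, 0.01, 0.093], [0.066, 0.136, -0.05, 0, 0, 0.01, 0.093], [0.066, 0.136, -0.05, 0, 0, 0.01, 0.093]],
])

```text
time: 2.22
tcp_pos: [0.536, -0.0015, 0.1236]
tcp_rot: [0.0, 0.99, 0.143, -0.0]
wrist_force: [0.2, -1.0, 0.4]
gripper_width: 1.001
finger_force: 0.0
```

```bash
python3 - <<'E'
from h import *
s=manip.get_state(); print(s['tcp_pos'],s['tcp_rot'])
c=shot('wrist','w1'); print(c['mount'],manip.tcp_to_grasp)
E
```

```text
[ 0.53600618 -0.00154249  0.12361387] [ 4.39857520e-04  9.89718489e-01  1.43027657e-01 -4.57211443e-04]
[[-8.40040246e-04 -9.65962431e-01 -2.58681032e-01  7.01168408e-02]
 [ 9.99997944e-01 -3.33984803e-04 -2.00023072e-03  9.40351328e-04]
 [ 1.84575219e-03 -2.58682180e-01  9.65960725e-01 -1.66097196e-01]
 [ 0.00000000e+00  0.00000000e+00  0.00000000e+00  1.00000000e+00]] 0.0188
```

View pics/w1.png

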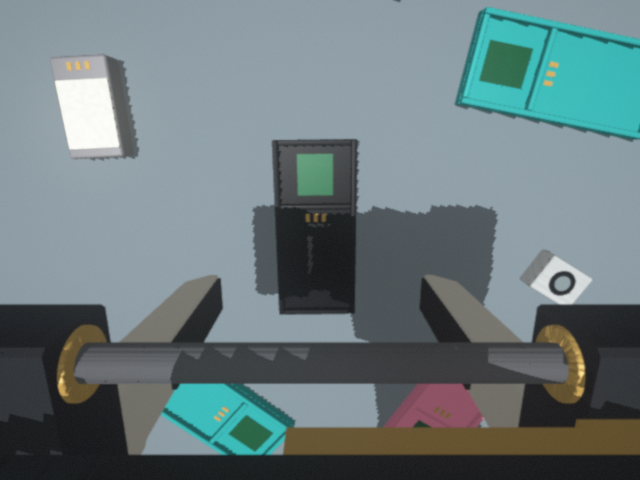

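The shell is aligned with the tool. Its far rim edge is at row 141 (columns 273-357) and its near edge at row 313 (columns 278-355).

```bash
cat >> h.py <<'E'
def wray(c,tp,tq,u,v,h):
    R=Ro.from_quat(np.array(tq)[[1,2,3,0]]).as_matrix(); M=np.array(c['mount'])
    d=R@M[:3,:3]@np.array([(u-c['cx'])/c['fx'],(v-c['cy'])/c['fy'],1]); o=R@M[:3,3]+tp
    return o+d*(h-o[2])/d[2]
E
python3 - <<'E'
from h import *
c=dict(np.load('pics/w1.npz'))
tp=[.536,-.0015,.1236]; tq=[0,.98972,.143,0]
p=np.array([wray(c,tp,tq,u,v,.014) for u,v in [(273,141),(357,141),(278,313),(355,313)]])
print(p.round(4),p.mean(0))
E
```

```text
[[ 0.5901  0.0489  0.014 ]
 [ 0.6068 -0.0076  0.014 ]
 [ 0.4637  0.012   0.014 ]
 [ 0.4809 -0.0463  0.014 ]] [0.53535745 0.00176319 0.014     ]
```

>>> play_rows([
  [[0, 0.002, -0.06, 0, 0, 0, 0.093], [0, 0.002, -0.1, 0, 0, 0, 0.093], [0, 0.002, -0.119, 0, 0, 0, 0.093], [0, 0.002, -0.119, 0, 0, 0, 0.093], [0, 0.002, -0.119, 0, 0, 0, 0.05], [0, 0.002, -0.119, 0, 0, 0, 0.05], [0, 0.002, -0.119, 0, 0, 0, 0.05], [0, 0.002, -0.119, 0, 0, 0, 0.05], [0, 0.002, -0.119, 0, 0, 0, 0.05], [0, 0.002, -0.119, 0, 0, 0, 0.05]],
], newtons=25)

```text
time: 3.52
tcp_pos: [0.5369, 0.0028, 0.0051]
tcp_rot: [0.0, 0.99, 0.144, 0.0]
wrist_force: [-1.0, -0.1, 6.4]
gripper_width: 0.641
finger_force: 25.0
```

>>> play_rows([
  [[0, 0, 0.05, 0, 0, 0, 0.05], [0, 0, 0.1, 0, 0, 0, 0.05], [-0.0445, -0.371, 0.1, 0, 0, -0.01, 0.05], [-0.0445, -0.371, 0.1, 0, 0, -0.01, 0.05], [-0.0445, -0.371, 0.1, 0, 0, -0.01, 0.05], [-0.0445, -0.371, 0.1, 0, 0, -0.01, 0.05], [-0.0445, -0.371, 0.1, 0, 0, -0.01, 0.05], [-0.0445, -0.371, 0.1, 0, 0, -0.01, 0.05], [-0.0445, -0.371, 0.1, 0, 0, -0.01, 0.05], [-0.0445, -0.371, 0.1, 0, 0, -0.01, 0.05]],
])

```text
time: 4.78
tcp_pos: [0.4919, -0.3675, 0.1042]
tcp_rot: [-0.001, 0.99, 0.139, -0.0]
wrist_force: [1.3, 1.2, -1.1]
gripper_width: 0.643
finger_force: 25.0
```

```bash
python3 - <<'E'
from h import *
s=manip.get_state(); print(s['tcp_pos'],s['tcp_rot'],s['gripper_width'],s['finger_force'])
c=shot('wrist','w2')
E
```

```text
[ 0.49187515 -0.36749453  0.10424388] [-5.11154249e-04  9.90249484e-01  1.39304215e-01 -1.85213296e-04] 0.6433451285925428 24.99999850988388
```

View pics/w2.png

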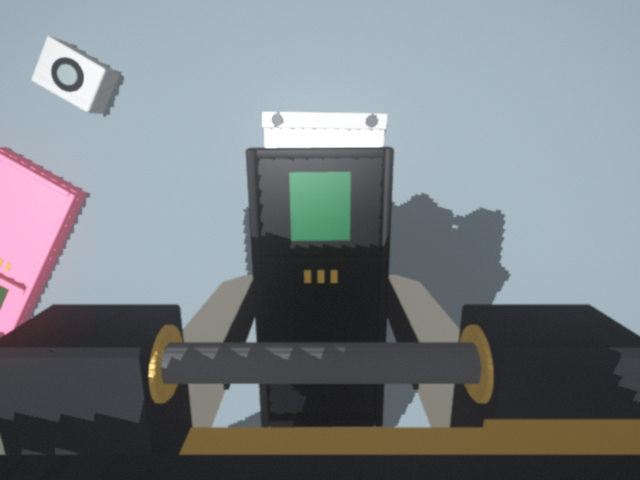

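The holder's far bar has its outer edge at row 112, from (262,112) to (387,113). The shell's far rim is at row 149, columns 248-393. Everything looks aligned.

```bash
python3 - <<'E'
from h import *
c=dict(np.load('pics/w2.npz'))
tp=[.4919,-.3675,.1042]; tq=np.array([-.0005,.99025,.1393,-.0002]);tq/=np.linalg.norm(tq)
W=lambda u,v,h:wray(c,tp,tq,u,v,h)
a,b=W(262,112,.016),W(387,113,.016); e=a-b; ang=np.arctan2(-e[0],e[1]); ux=np.array([np.cos(ang),np.sin(ang)])
print('holder',np.linalg.norm(e),ang,(a+b)[:2]/2-.085*ux)
a,b=W(248,149,.113),W(393,149,.113); e=a-b; ang=np.arctan2(-e[0],e[1]); ux=np.array([np.cos(ang),np.sin(ang)])
print('shell',np.linalg.norm(e),ang,(a+b)[:2]/2-.067*ux)
E
```

```text
holder 0.07927843349237781 0.27089391691986814 [ 0.4914927  -0.36975375]
shell 0.05825580424576466 0.2787642030477015 [ 0.48988335 -0.36860531]
```

>>> play_rows([
  [[0.0015, -0.001, -0.05, 0, 0, 0, 0.05], [0.0015, -0.001, -0.075, 0, 0, 0, 0.05], [0.0015, -0.001, -0.084, 0, 0, 0, 0.05], [0.0015, -0.001, -0.088, 0, 0, 0, 0.05], [0.0015, -0.001, -0.088, 0, 0, 0, 0.05]],
])

```text
time: 5.45
tcp_pos: [0.4942, -0.3689, 0.0173]
tcp_rot: [0.0, 0.99, 0.14, 0.0]
wrist_force: [-0.0, -0.0, -0.6]
gripper_width: 0.64
finger_force: 25.0
```

>>> play_rows([
  [[0, 0, -0.0015, 0, 0, 0, 0.05], [0, 0, -0.0015, 0, 0, 0, 0.05], [0, 0, -0.0015, 0, 0, 0, 0.093], [0, 0, -0.0015, 0, 0, 0, 0.093], [0, 0, -0.0015, 0, 0, 0, 0.093], [0, 0, -0.0015, 0, 0, 0, 0.093], [0, 0, 0.06, 0, 0, 0, 0.093], [0, 0, 0.1, 0, 0, 0, 0.093]],
])

```text
time: 6.45
tcp_pos: [0.4939, -0.3693, 0.1182]
tcp_rot: [0.0, 0.99, 0.139, 0.0]
wrist_force: [1.1, -0.2, 0.7]
gripper_width: 1.0
finger_force: 0.0
```

>>> play_rows([
  [[0.0815, 0.542, 0, 0, 0, 0.05, 0.093], [0.0815, 0.542, 0, 0, 0, 0.05, 0.093], [0.0815, 0.542, 0, 0, 0, 0.05, 0.093], [0.0815, 0.542, 0, 0, 0, 0.05, 0.093], [0.0815, 0.542, 0, 0, 0, 0.05, 0.093], [0.0815, 0.542, 0, 0, 0, 0.05, 0.093], [0.0815, 0.542, 0, 0, 0, 0.05, 0.093], [0.0815, 0.542, 0, 0, 0, 0.05, 0.093], [0.0815, 0.542, 0, 0, 0, 0.05, 0.093], [0.0815, 0.542, 0, 0, 0, 0.05, 0.093]],
])

```text
time: 7.7
tcp_pos: [0.575, 0.1782, 0.1164]
tcp_rot: [-0.001, 0.986, 0.167, 0.0]
wrist_force: [0.0, -1.5, -0.1]
gripper_width: 0.999
finger_force: 0.0
```

```bash
python3 - <<'E'
from h import *
s=manip.get_state(); print(s['tcp_pos'],s['tcp_rot'])
c=shot('wrist','w3'); t=shot('top','top2')
a=cv2.resize(c['image'][:,:,::-1],(480,360)); b=crop(t['image'][:,:,::-1],475,289,48,3.75)
cv2.imwrite('pics/w3m.png',np.hstack([a[:360],b[:360,:320]])) if False else cv2.imwrite('pics/w3m.png',np.hstack([c['image'][:360,:400,::-1],b]))
E
```

```text
[0.57503474 0.17820589 0.11640022] [-1.08273930e-03  9.85873774e-01  1.67485988e-01  4.16338196e-04]
```

View pics/w3m.png

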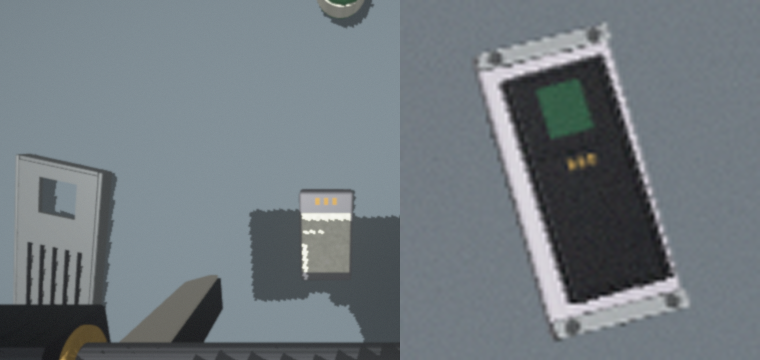

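Wrist view: the battery's top corners are at (300,190), (354,190), (350,272) and (302,272). Top crop: the shell lies on the holder between the bars, with corners (500,82), (605,55), (675,276) and (570,303). The holder corners are (477,58), (605,25), (688,300) and (558,338).

```bash
python3 - <<'E'
from h import *
c=dict(np.load('pics/w3.npz'))
tp=[.575,.1782,.1164]; tq=np.array([-.0011,.98587,.1675,.0004]);tq/=np.linalg.norm(tq)
p=np.array([wray(c,tp,tq,u,v,.018) for u,v in [(300,190),(354,190),(350,272),(302,272)]]);print(p.mean(0),np.linalg.norm(p[0]-p[1]),np.linalg.norm(p[1]-p[2]))
f=(p[0]+p[1]-p[2]-p[3]);print('yaw',np.arctan2(f[1],f[0]))
t=dict(np.load('pics/top2.npz'))
for n,h,k in [('shell',.024,[(500,82),(605,55),(675,276),(570,303)]),('holder',.016,[(477,58),(605,25),(688,300),(558,338)])]:
    q=np.array([ray(t,427+(x-400)/3.75-.5,241+y/3.75-.5,h) for x,y in k]); f=q[0]+q[1]-q[2]-q[3]
    print(n,q.mean(0),np.arctan2(f[1],f[0]),np.linalg.norm(q[0]-q[1]),np.linalg.norm(q[1]-q[2]))
E
```

```text
[0.57944129 0.17526906 0.018     ] 0.037500980267722334 0.060403113952169026
yaw 0.3278103747574628
shell [ 0.49162421 -0.36979755  0.024     ] 0.288064926859682 0.06406377371934496 0.13244729933399646
holder [ 0.49179662 -0.36905505  0.016     ] 0.2685746650671644 0.07881352375414312 0.16542704518015053
```

>>> play_rows([
  [[0.0015, -0.004, -0.05, 0, 0, -0.008, 0.093], [0.0015, -0.004, -0.09, 0, 0, -0.008, 0.093], [0.0015, -0.004, -0.107, 0, 0, -0.008, 0.093], [0.0015, -0.004, -0.107, 0, 0, -0.008, 0.093], [0.0015, -0.004, -0.107, 0, 0, -0.008, 0.03], [0.0015, -0.004, -0.107, 0, 0, -0.008, 0.03], [0.0015, -0.004, -0.107, 0, 0, -0.008, 0.03], [0.0015, -0.004, -0.107, 0, 0, -0.008, 0.03], [0.0015, -0.004, -0.107, 0, 0, -0.008, 0.03], [0.0015, -0.004, -0.107, 0, 0, -0.008, 0.03]],
], newtons=20)

```text
time: 9.05
tcp_pos: [0.5766, 0.1692, 0.0096]
tcp_rot: [-0.0, 0.987, 0.16, 0.0]
wrist_force: [0.6, -0.9, 1.9]
gripper_width: 0.407
finger_force: 18.4
```

>>> play_rows([
  [[0, 0, 0.05, 0, 0, 0, 0.03], [0, 0, 0.1, 0, 0, 0, 0.03], [-0.107, -0.548, 0.1, 0, 0, -0.04, 0.03], [-0.107, -0.548, 0.1, 0, 0, -0.04, 0.03], [-0.107, -0.548, 0.1, 0, 0, -0.04, 0.03], [-0.107, -0.548, 0.1, 0, 0, -0.04, 0.03], [-0.107, -0.548, 0.1, 0, 0, -0.04, 0.03], [-0.107, -0.548, 0.1, 0, 0, -0.04, 0.03], [-0.107, -0.548, 0.1, 0, 0, -0.04, 0.03], [-0.107, -0.548, 0.1, 0, 0, -0.04, 0.03]],
])

```text
time: 10.3
tcp_pos: [0.4801, -0.3239, 0.1094]
tcp_rot: [-0.0, 0.99, 0.14, -0.0]
wrist_force: [0.6, -0.0, -0.2]
gripper_width: 0.405
finger_force: 20.0
```

```bash
python3 - <<'E'
from h import *
s=manip.get_state(); print(s['tcp_pos'],s['tcp_rot'],s['gripper_width'],s['finger_force'])
E
```

```text
[ 0.4800547  -0.32386472  0.10943412] [-6.63899477e-05  9.90087458e-01  1.40452155e-01 -1.12564720e-04] 0.4050572347166756 20.001145899295807
```

>>> play_rows([
  [[-0.0105, -0.052, 0, 0, 0, 0, 0.03], [-0.0105, -0.052, -0.03, 0, 0, 0, 0.03], [-0.0105, -0.052, -0.03, 0, 0, 0, 0.03]],
])

```text
time: 10.68
tcp_pos: [0.4687, -0.3735, 0.0778]
tcp_rot: [-0.001, 0.99, 0.14, -0.002]
wrist_force: [-0.3, 1.0, 0.2]
gripper_width: 0.409
finger_force: 20.0
```

```bash
python3 - <<'E'
from h import *
s=manip.get_state(); print(s['tcp_pos'],s['tcp_rot'])
c=shot('wrist','w4')
E
```

```text
[ 0.46867673 -0.37350696  0.07777889] [-0.0014072   0.99016339  0.13990043 -0.00153467]
```

View pics/w4.png

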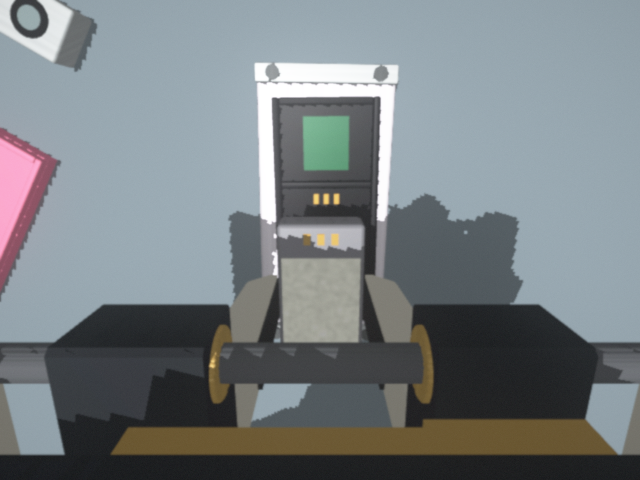

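The shell's far rim runs from (273,98) to (380,98). The held battery's far top edge is at row ~226 (columns 279-362), with a dark side face above it.

```bash
python3 - <<'E'
from h import *
c=dict(np.load('pics/w4.npz'))
tp=[.4687,-.3735,.0778]; tq=np.array([-.0014,.99016,.1399,-.0015]);tq/=np.linalg.norm(tq)
W=lambda u,v,h:wray(c,tp,tq,u,v,h)
for n,h,l,a,b in [('shell',.024,.067,(273,98),(380,98)),('bat top',.0863,.033,(279,226),(362,226)),('bat bottom',.0683,.033,(279,218),(362,218)),('holder',.016,.085,(255,65),(398,66))]:
    a,b=W(*a,h),W(*b,h); e=a-b; ang=np.arctan2(-e[0],e[1]); ux=np.array([np.cos(ang),np.sin(ang)])
    print(n,np.linalg.norm(e),ang,(a+b)[:2]/2-l*ux)
E
```

```text
shell 0.05807429391443319 0.27943922311697006 [ 0.49123413 -0.37055561]
bat top 0.03518580185468957 0.28107406843351224 [ 0.46880549 -0.37404931]
bat bottom 0.038989840117422195 0.28096331481979037 [ 0.46835552 -0.37406855]
holder 0.07879133165052946 0.2726085781655164 [ 0.49066358 -0.37011214]
```

>>> play_rows([
  [[0.0005, -0.002, -0.03, 0, 0, 0, 0.03], [0.0005, -0.0025, -0.042, 0, 0, 0, 0.03], [0.0005, -0.0025, -0.0485, 0, 0, 0, 0.03], [0.0005, -0.0025, -0.0485, 0, 0, 0, 0.03], [0.0005, -0.0025, -0.0485, 0, 0, 0, 0.03]],
])

```text
time: 11.35
tcp_pos: [0.4712, -0.3765, 0.0317]
tcp_rot: [0.0, 0.99, 0.141, 0.0]
wrist_force: [0.3, -0.8, -0.5]
gripper_width: 0.406
finger_force: 20.0
```

>>> play_rows([
  [[-0.001, 0, -0.0035, 0, 0, 0, 0.03], [-0.001, 0, -0.0035, 0, 0, 0, 0.03], [-0.001, 0, -0.0035, 0, 0, 0, 0.03]],
])

```text
time: 11.72
tcp_pos: [0.4698, -0.3764, 0.0276]
tcp_rot: [-0.0, 0.99, 0.14, -0.0]
wrist_force: [0.4, 0.2, -0.1]
gripper_width: 0.402
finger_force: 20.0
```

>>> play_rows([
  [[0, 0, 0, 0, 0, 0, 0.06], [0, 0, 0, 0, 0, 0, 0.06], [0, 0, 0, 0, 0, 0, 0.06], [0, 0, 0.05, 0, 0, 0, 0.07], [0, 0, 0.09, 0, 0, 0, 0.093], [0.08, 0.185, 0.09, 0, 0, -0.18, 0.093], [0.08, 0.185, 0.09, 0, 0, -0.36, 0.093], [0.08, 0.185, 0.09, 0, 0, -0.54, 0.093], [0.08, 0.185, 0.09, 0, 0, -0.54, 0.093], [0.08, 0.185, 0.09, 0, 0, -0.54, 0.093]],
])

```text
time: 12.98
tcp_pos: [0.5501, -0.1905, 0.1175]
tcp_rot: [0.0, 0.992, -0.127, -0.0]
wrist_force: [0.2, -0.9, -0.8]
gripper_width: 0.998
finger_force: 0.0
```

```bash
python3 - <<'E'
from h import *
s=manip.get_state(); print(s['tcp_pos'],s['tcp_rot'],s['joints'])
c=shot('wrist','w5'); t=shot('top','top3')
b=crop(t['image'][:,:,::-1],475,289,48,3.75)
cv2.imwrite('pics/w5m.png',np.hstack([c['image'][:360,200:600,::-1],b]))
E
```

```text
[ 0.55010592 -0.19050372  0.11751008] [ 6.63860444e-05  9.91925121e-01 -1.26824828e-01 -1.17482902e-04] [ 0.19520354  0.56206028  0.05916994  2.02236528 -0.05916192  0.55896142
 -1.52966248]
```

View pics/w5m.png

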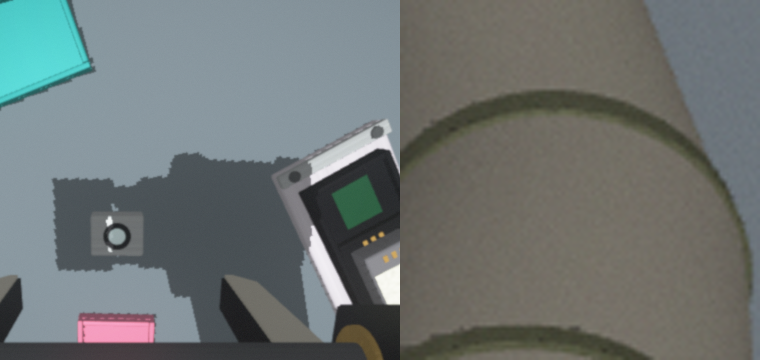

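The module's top spans crop (92-143, 211-256), so columns 292-343 in the full image, with the lens at (317,236). The battery sits in the long pocket. The arm blocks the top camera's view of the holder.

```bash
python3 - <<'E'
from h import *
c=dict(np.load('pics/w5.npz'))
tp=[.5501,-.1905,.1175]; tq=np.array([0,.991925,-.1268,0])
p=np.array([wray(c,tp,tq,u,v,.018) for u,v in [(292,211),(343,211),(343,256),(292,256),(317,236)]])
print(p[:4].mean(0),p[4],np.linalg.norm(p[0]-p[1]),np.linalg.norm(p[1]-p[2]))
E
```

```text
[ 0.55237596 -0.18979146  0.018     ] [ 0.55092403 -0.18903849  0.018     ] 0.03608494638839071 0.03340795065249836
```

>>> play_rows([
  [[0.001, 0.001, -0.05, 0, 0, 0, 0.093], [0.001, 0.001, -0.09, 0, 0, 0, 0.093], [0.001, 0.001, -0.108, 0, 0, 0, 0.093], [0.001, 0.001, -0.108, 0, 0, 0, 0.093], [0.001, 0.001, -0.108, 0, 0, 0, 0.03], [0.001, 0.001, -0.108, 0, 0, 0, 0.03], [0.001, 0.001, -0.108, 0, 0, 0, 0.03], [0.001, 0.001, -0.108, 0, 0, 0, 0.03], [0.001, 0.001, -0.108, 0, 0, 0, 0.03], [0.001, 0.001, -0.108, 0, 0, 0, 0.03]],
])

```text
time: 14.32
tcp_pos: [0.5509, -0.1902, 0.0096]
tcp_rot: [-0.0, 0.992, -0.129, 0.0]
wrist_force: [-0.0, -0.0, 1.6]
gripper_width: 0.406
finger_force: 18.7
```

>>> play_rows([
  [[0, 0, 0.05, 0, 0, 0, 0.03], [0, 0, 0.1, 0, 0, 0, 0.03], [-0.019, -0.1685, 0.1, 0, 0, 0.18, 0.03], [-0.019, -0.1685, 0.1, 0, 0, 0.36, 0.03], [-0.019, -0.1685, 0.1, 0, 0, 0.538, 0.03], [-0.019, -0.1685, 0.1, 0, 0, 0.538, 0.03], [-0.019, -0.1685, 0.07, 0, 0, 0.538, 0.03], [-0.019, -0.1685, 0.07, 0, 0, 0.538, 0.03], [-0.019, -0.1685, 0.07, 0, 0, 0.538, 0.03]],
])

```text
time: 15.45
tcp_pos: [0.5323, -0.358, 0.08]
tcp_rot: [-0.0, 0.99, 0.14, -0.0]
wrist_force: [1.0, 0.4, -0.3]
gripper_width: 0.404
finger_force: 20.0
```

```bash
python3 - <<'E'
from h import *
s=manip.get_state(); print(s['tcp_pos'],s['tcp_rot'],s['gripper_width'],s['finger_force'])
c=shot('wrist','w6')
E
```

```text
[ 0.53232683 -0.35804611  0.08000844] [-1.17145516e-04  9.90184137e-01  1.39768953e-01 -2.29020789e-05] 0.4035930951090623 19.999911189079285
```

View pics/w6.png

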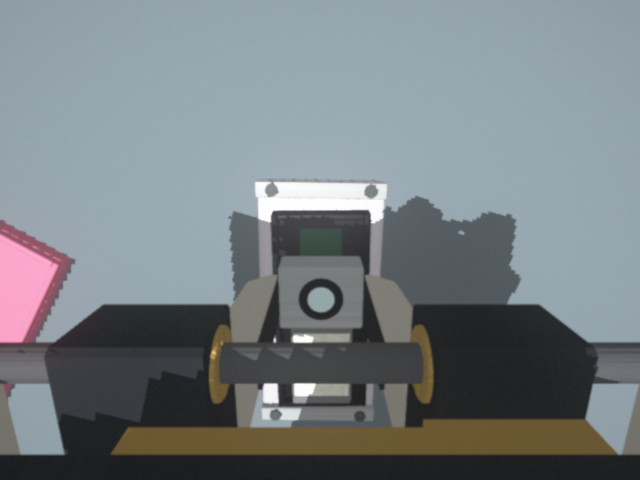

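The shell's far rim runs from (272,212) to (370,212). The module's lens is at (321,299), and the module hangs level.

```bash
python3 - <<'E'
from h import *
c=dict(np.load('pics/w6.npz'))
tp=[.5323,-.358,.08]; tq=np.array([0,.990184,.13977,0])
W=lambda u,v,h:wray(c,tp,tq,u,v,h)
a,b=W(272,212,.024),W(370,212,.024); e=a-b; ang=np.arctan2(-e[0],e[1]); ux=np.array([np.cos(ang),np.sin(ang)])
s=(a+b)[:2]/2-.067*ux; print('shell',np.linalg.norm(e),ang,s,'target',s+.042*ux); print('lens',W(321,299,.0885))
E
```

```text
shell 0.058013256603940896 0.2799790377199883 [ 0.49325347 -0.3698951 ] target [ 0.53361804 -0.35828901]
lens [ 0.53192516 -0.35885564  0.0885    ]
```

>>> play_rows([
  [[0.0005, 0, -0.03, 0, 0, 0, 0.03], [0.0005, 0, -0.045, 0, 0, 0, 0.03], [0.0005, 0, -0.051, 0, 0, 0, 0.03], [0.0005, 0, -0.051, 0, 0, 0, 0.03], [0.0005, 0, -0.051, 0, 0, 0, 0.03]],
])

```text
time: 16.12
tcp_pos: [0.5327, -0.3592, 0.0293]
tcp_rot: [0.0, 0.99, 0.139, 0.0]
wrist_force: [0.2, 0.4, -0.1]
gripper_width: 0.404
finger_force: 20.0
```

>>> play_rows([
  [[0, 0, -0.0015, 0, 0, 0, 0.03], [0, 0, -0.0015, 0, 0, 0, 0.03], [0, 0, -0.0015, 0, 0, 0, 0.06], [0, 0, -0.0015, 0, 0, 0, 0.06], [0, 0, -0.0015, 0, 0, 0, 0.06], [0, 0, 0.05, 0, 0, 0, 0.07], [0, 0, 0.08, 0, 0, 0, 0.093], [-0.04, -0.012, 0.1, 0, 0, 0, 0.093], [-0.04, -0.012, 0.1, 0, 0, 0, 0.093]],
])

```text
time: 17.25
tcp_pos: [0.4898, -0.3729, 0.1301]
tcp_rot: [0.001, 0.99, 0.138, -0.0]
wrist_force: [1.0, -0.5, -0.2]
gripper_width: 0.99
finger_force: 0.0
```

```bash
python3 - <<'E'
from h import *
s=manip.get_state(); print(s['tcp_pos'],s['tcp_rot'],s['gripper_width'],s['finger_force'])
c=shot('wrist','w7')
E
```

```text
[ 0.48979363 -0.37288127  0.13013706] [ 9.78083883e-04  9.90482133e-01  1.37637733e-01 -2.04814620e-04] 0.9900545695241799 0.0
```

View pics/w7.png

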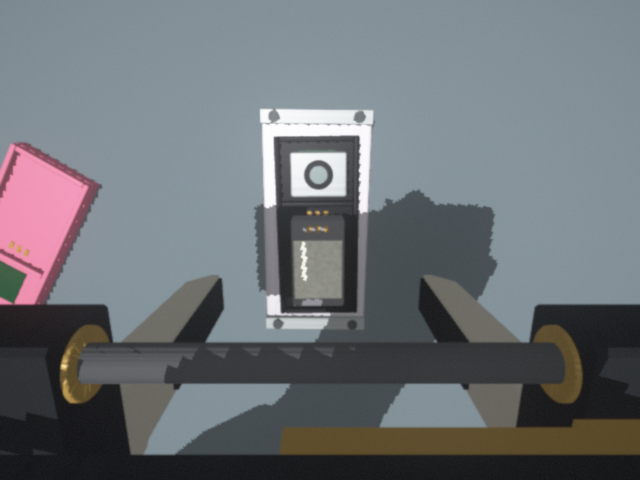

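Both parts sit well centred in their pockets: the module's lens is at (319,175) and the battery is at about (317,260). Next is the cover.

>>> play_rows([
  [[0.03, 0.37, 0, 0, 0, -0.08, 0.093], [0.03, 0.37, 0, 0, 0, -0.08, 0.093], [0.03, 0.37, 0, 0, 0, -0.08, 0.093], [0.03, 0.37, 0, 0, 0, -0.08, 0.093], [0.03, 0.37, 0, 0, 0, -0.08, 0.093], [0.03, 0.37, 0, 0, 0, -0.08, 0.093], [0.03, 0.37, 0, 0, 0, -0.08, 0.093]],
])

```text
time: 18.18
tcp_pos: [0.5231, 0.0059, 0.1279]
tcp_rot: [-0.001, 0.995, 0.105, 0.0]
wrist_force: [-0.7, -0.4, 0.0]
gripper_width: 0.997
finger_force: 0.0
```

>>> play_rows([
  [[-0.023, 0.36, 0, 0, 0, -0.08, 0.093], [-0.023, 0.36, 0, 0, 0, -0.08, 0.093], [-0.023, 0.36, 0, 0, 0, -0.08, 0.093], [-0.023, 0.36, 0, 0, 0, -0.08, 0.093], [-0.023, 0.36, 0, 0, 0, -0.08, 0.093], [-0.023, 0.36, 0, 0, 0, -0.08, 0.093], [-0.023, 0.36, 0, 0, 0, -0.08, 0.093], [-0.023, 0.36, 0, 0, 0, -0.08, 0.093]],
])

```text
time: 19.18
tcp_pos: [0.4995, 0.3581, 0.1278]
tcp_rot: [0.001, 0.998, 0.06, -0.0]
wrist_force: [0.3, -1.2, 0.3]
gripper_width: 1.0
finger_force: 0.0
```

```bash
python3 - <<'E'
from h import *
s=manip.get_state(); print(s['tcp_pos'],s['tcp_rot'],s['gripper_width'],s['finger_force'])
c=shot('wrist','w8')
E
```

```text
[0.49945874 0.35806094 0.12780781] [ 6.89105800e-04  9.98216191e-01  5.96974025e-02 -4.25874881e-04] 1.0000235248974536 0.0
```

View pics/w8.png

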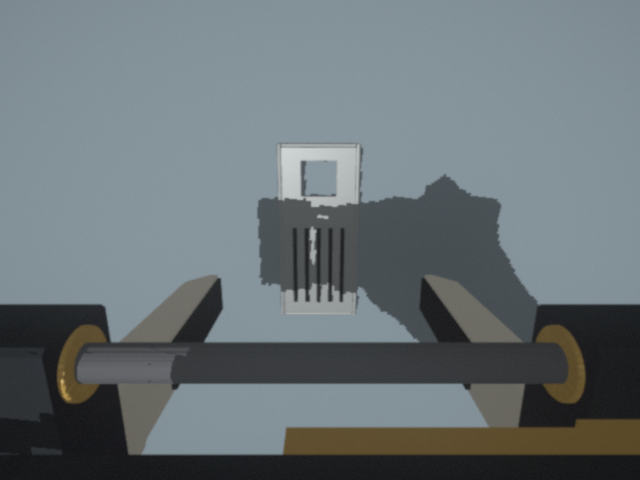

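The cover is aligned with the tool: top edge from (278,143) to (360,144), bottom edge from (282,313) to (356,313), and the window up at (320,178).

```bash
python3 - <<'E'
from h import *
c=dict(np.load('pics/w8.npz'))
tp=[.4995,.3581,.1278]; tq=np.array([.0007,.998216,.0597,-.0004])
W=lambda u,v,h:wray(c,tp,tq,u,v,h)
p=np.array([W(*q,.014) for q in [(278,143),(360,144),(356,313),(282,313)]]); f=p[0]+p[1]-p[2]-p[3]
print(p.mean(0),np.arctan2(f[1],f[0]),np.linalg.norm(p[0]-p[1]),np.linalg.norm(p[1]-p[2]))
E
```

```text
[0.49779188 0.35845307 0.014     ] 0.11737882070506446 0.058406953697475235 0.1317105584713508
```

>>> play_rows([
  [[-0.0015, 0, -0.06, 0, 0, 0, 0.093], [-0.0015, 0, -0.105, 0, 0, 0, 0.093], [-0.0015, 0, -0.123, 0, 0, 0, 0.093], [-0.0015, 0, -0.123, 0, 0, 0, 0.093], [-0.0015, 0, -0.123, 0, 0, 0, 0.05], [-0.0015, 0, -0.123, 0, 0, 0, 0.05], [-0.0015, 0, -0.123, 0, 0, 0, 0.05], [-0.0015, 0, -0.123, 0, 0, 0, 0.05], [-0.0015, 0, -0.123, 0, 0, 0, 0.05]],
])

```text
time: 20.35
tcp_pos: [0.4981, 0.3594, 0.0062]
tcp_rot: [-0.0, 0.998, 0.06, 0.0]
wrist_force: [-1.4, -0.8, 6.6]
gripper_width: 0.64
finger_force: 20.0
```

>>> play_rows([
  [[0, 0, 0.06, 0, 0, 0, 0.05], [0, 0, 0.11, 0, 0, 0, 0.05], [0.03, -0.36, 0.11, 0, 0, 0.08, 0.05], [0.03, -0.36, 0.11, 0, 0, 0.08, 0.05], [0.03, -0.36, 0.11, 0, 0, 0.08, 0.05], [0.03, -0.36, 0.11, 0, 0, 0.08, 0.05], [0.03, -0.36, 0.11, 0, 0, 0.08, 0.05], [0.03, -0.36, 0.11, 0, 0, 0.08, 0.05], [0.03, -0.36, 0.11, 0, 0, 0.08, 0.05], [0.03, -0.36, 0.11, 0, 0, 0.08, 0.05]],
])

```text
time: 21.6
tcp_pos: [0.5278, -0.0005, 0.1155]
tcp_rot: [-0.0, 0.995, 0.1, -0.0]
wrist_force: [0.4, 0.1, -0.2]
gripper_width: 0.64
finger_force: 20.0
```

>>> play_rows([
  [[-0.036, -0.3695, 0, 0, 0, 0.08, 0.05], [-0.036, -0.3695, 0, 0, 0, 0.08, 0.05], [-0.036, -0.3695, 0, 0, 0, 0.08, 0.05], [-0.036, -0.3695, 0, 0, 0, 0.08, 0.05], [-0.036, -0.3695, 0, 0, 0, 0.08, 0.05], [-0.036, -0.3695, 0, 0, 0, 0.08, 0.05], [-0.036, -0.3695, 0, 0, 0, 0.08, 0.05], [-0.036, -0.3695, 0, 0, 0, 0.08, 0.05], [-0.036, -0.3695, 0, 0, 0, 0.08, 0.05]],
])

```text
time: 22.72
tcp_pos: [0.493, -0.3678, 0.1155]
tcp_rot: [-0.0, 0.99, 0.141, 0.0]
wrist_force: [-0.7, 0.8, -1.3]
gripper_width: 0.642
finger_force: 20.0
```

```bash
python3 - <<'E'
from h import *
s=manip.get_state(); print(s['tcp_pos'],s['tcp_rot'],s['gripper_width'],s['finger_force'])
c=shot('wrist','w9')
E
```

```text
[ 0.49297811 -0.36775078  0.11553473] [-4.92961244e-04  9.89969001e-01  1.41283849e-01  8.67855361e-05] 0.6417662526000151 19.99895542860031
```

View pics/w9.png

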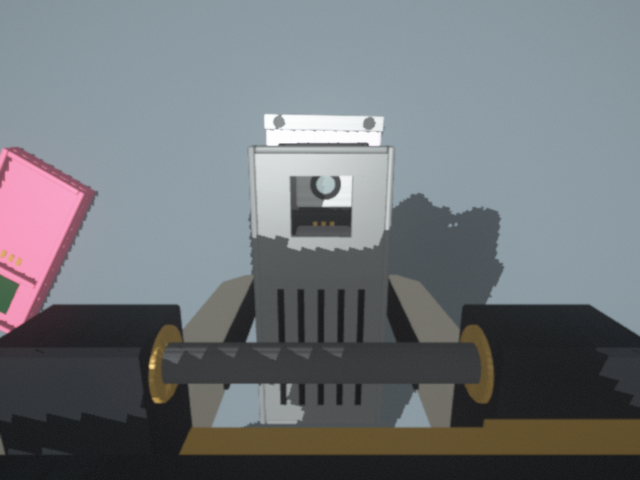

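The cover's far edge runs from (250,147) to (393,147). The module's lens is visible through the window at (324,184), and the holder's bar edge runs from (265,117) to (383,118).

```bash
python3 - <<'E'
from h import *
c=dict(np.load('pics/w9.npz'))
tp=[.493,-.3678,.1155]; tq=np.array([-.0005,.98997,.14128,.0001])
W=lambda u,v,h:wray(c,tp,tq,u,v,h)
for n,h,l,a,b in [('cover',.1235,.067,(250,147),(393,147)),('holder',.016,.085,(265,117),(383,118))]:
    a,b=W(*a,h),W(*b,h); e=a-b; ang=np.arctan2(-e[0],e[1]); ux=np.array([np.cos(ang),np.sin(ang)])
    print(n,np.linalg.norm(e),ang,(a+b)[:2]/2-l*ux)
print('by lens',W(324,184,.036)[:2]-.041*ux)
E
```

```text
cover 0.05768179762652291 0.2827457826179449 [ 0.49181815 -0.36908281]
holder 0.07843314732378291 0.27445190872250397 [ 0.49013271 -0.37047717]
by lens [ 0.49249052 -0.37015437]
```

>>> play_rows([
  [[0, -0.001, -0.05, 0, 0, 0, 0.05], [0, -0.001, -0.072, 0, 0, 0, 0.05], [0, -0.001, -0.079, 0, 0, 0, 0.05], [0, -0.001, -0.082, 0, 0, 0, 0.05], [0, -0.001, -0.082, 0, 0, 0, 0.05], [0, -0.001, -0.082, 0, 0, 0, 0.05]],
])

```text
time: 23.52
tcp_pos: [0.4923, -0.3717, 0.0345]
tcp_rot: [0.0, 0.99, 0.139, 0.0]
wrist_force: [0.4, 0.9, -1.3]
gripper_width: 0.643
finger_force: 20.0
```

>>> play_rows([
  [[0, 0, -0.002, 0, 0, 0, 0.05], [0, 0, -0.002, 0, 0, 0, 0.05], [0, 0, -0.002, 0, 0, 0, 0.093], [0, 0, -0.002, 0, 0, 0, 0.093], [0, 0, -0.002, 0, 0, 0, 0.093], [0, 0, -0.002, 0, 0, 0, 0.093], [0, 0, 0.05, 0, 0, 0, 0.093], [0, 0, 0.1, 0, 0, 0, 0.093], [0, 0.01, 0.1, 0, 0, 0, 0.093]],
])

```text
time: 24.65
tcp_pos: [0.4935, -0.3632, 0.1372]
tcp_rot: [0.002, 0.99, 0.139, 0.002]
wrist_force: [-0.3, 1.0, -0.1]
gripper_width: 0.998
finger_force: 0.0
```

```bash
python3 - <<'E'
from h import *
s=manip.get_state(); print(s['tcp_pos'],s['tcp_rot'],s['gripper_width'],s['finger_force'])
c=shot('wrist','w10')
E
```

```text
[ 0.49346548 -0.36318512  0.13721696] [0.0023341  0.99033156 0.13867913 0.00245997] 0.9982473714441396 0.0
```

View pics/w10.png

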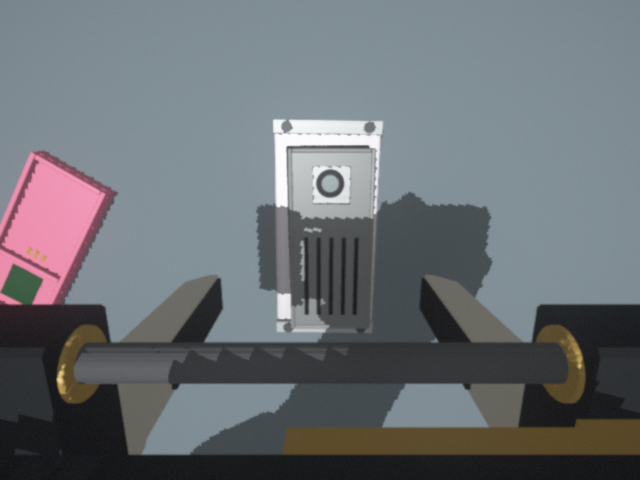

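The cover is on, with the lens centred in its window at (330,183). The cover's far edge runs from (288,150) to (376,150), and a sliver of shell shows above it at row 147, columns 287-369. I'll check the numbers before handing in.

```bash
python3 - <<'E'
from h import *
c=dict(np.load('pics/w10.npz'))
tp=[.4935,-.3632,.1372]; tq=np.array([.0023,.99033,.13868,.0025]);tq/=np.linalg.norm(tq)
W=lambda u,v,h:wray(c,tp,tq,u,v,h)
for n,h,l,a,b in [('cover',.040,.067,(288,150),(376,150)),('shell',.024,.067,(287,147),(369,147)),('holder',.016,.085,(273,121),(383,122))]:
    a,b=W(*a,h),W(*b,h); e=a-b; ang=np.arctan2(-e[0],e[1]); ux=np.array([np.cos(ang),np.sin(ang)])
    print(n,np.linalg.norm(e),ang,(a+b)[:2]/2-l*ux)
t=shot('top','top4'); P=pts(t)
def inside(p):
    d=P[...,:2]-[.492,-.370]; u=d@[.961,.276]; v=d@[-.276,.961]; return (abs(u-p)<.012)&(abs(v)<.02)
for p in (-.05,-.02,.015,.06): print(p,np.median(P[inside(p)][:,2]))
E
```

```text
cover 0.059296880302484443 0.27730025768030087 [ 0.48995384 -0.37306331]
shell 0.05848943586374174 0.27732572982709297 [ 0.4908195  -0.37037058]
holder 0.07939816300346772 0.26883457009086603 [ 0.49037982 -0.36985785]
-0.05 0.04186622006487817
-0.02 0.5491363203491352
0.015 0.5142116228121116
0.06 0.041355995304663606
```

```bash
python3 -c "
from h import *
print(workorder.sign_off())"
```

```text
the job is handed in; nothing more can be done
None
```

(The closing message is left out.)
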